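# Seal a snap-lid tub by running the fingertips round its rim

### The arm

A 6-joint arm with a two-finger parallel gripper is mounted at the origin on the work surface. World frame = base frame: x ahead of the robot, y to its left, z up, the work surface at z = 0. Lengths are in mm, angles in degrees, forces in N, time in s.
With the tool pointing down it reaches from about 325 to 925 mm from the base axis. Payload 3.1 kg.
Tool frame: the origin (TCP) lies at the very end of the fingers, on their centre line; the grasp point (between the pads) lies grasp_offset behind it (grasp_offset is the distance from the TCP to the grasp point, in mm); z points along the fingers, x is the direction in which the jaws open and shut, and the axes are right-handed (so a half turn about z gives the same grasp; the last joint's range is limited). The gripper opens to 85 mm and grips with 20 to 120 N. Pads are 22 mm wide; open, the fingers measure 114 mm over their backs; the gripper's body (76 mm by 85 mm) begins 54 mm behind the grasp point. The pads swing forward as they close: fully open they stand 13 mm farther back than shut.
Start: joints at [-70.829, 12.427, 92.441, -0, 75.132, -6.429], TCP at [270.073, -563.649, 231.3] pointing down, gripper open.
Joint ranges: [-157.48, 157.48], [-44.54, 120.13], [17.64, 146.25], [-64.5, 244.5], [7.68, 150.69], [-147.95, 147.95]. Speed limits (degrees/s): [159.86, 159.86, 180, 180, 180, 180].

### API

Orientations are given as [roll, pitch, yaw] about the fixed x, y, z axes, in that order (R = Rz(yaw) Ry(pitch) Rx(roll)).
In Python, from station import * gives the robot as it stands. Calls block until the motion is done:
- goto(position, orientation): joint-space move of the TCP to a pose.
- move_l(position, attitude=None, speed=150): straight line of the TCP; attitude=None keeps the orientation; speed is the mean speed in mm/s.
- move_j(angles): joint-space move.
- grip(opening, squeeze=None): finger opening in mm; squeeze is the grip in N (None keeps the last); returns when the fingers have stopped.
- wait(seconds).
- solve_ik(position, orientation): joint angles nearest the present ones, or None.
- get_obs(): the state.
- get_image(name): name is "scene" or "side" or "wrist"; returns the picture (480x640x3 uint8, red, green, blue); there is no depth.
- get_calibration(name): a dict with "fx", "fy", "cx", "cy" (pixels), "D" ([k1, k2, p1, p2, k3] as OpenCV has them; the pictures are not rectified), "R" (3x3) and "t" (3): a world point X has camera coordinates R X + t; the wrist camera has in their place "mount" (4x4, takes a point from camera to tool coordinates, whose origin is the TCP and whose axes are the tool frame's). Camera axes: x right, y down, z forward; pixel columns grow to the right and rows downward; lengths in mm; the calibration is good to about 2 mm. A picture is of the moment at which its call begins: read the wrist's pose just before it. get_calibration takes no time and is no camera call.
A pose or a line that the arm cannot do raises Unreachable and nothing moves.
- sign_off(): hands the job in, once; it reports no verdict.
Trained networks look in the newest picture that a camera, given by its name, has taken for a name from the list of things; names that differ only in an ending like _2 or _b are one class to them, and where a whole thing is asked for, a point or a joint stands for the part that bears it (a point fixed in the world has none). Each returns a list of dicts, best first, with "score" (0 to 1); they miss things now and then, are a little off and sometimes report something else, mostly with a low value. They report only what shows in the picture. A call takes as long as a camera call. They do not tell look-alikes from the thing itself.
- spot_in(name, camera): "extent" ([centre column, centre row, width, height] in pixels, round what is visible of it).
- regions_of(name, camera): "region" (480x640 bool, what is visible of it) and "extent" ([centre column, centre row, width, height] in pixels, round what is visible of it).
The state is a dict: "t": time; "joint_pos": joint angles; "qvel": joint speeds; "effort": joint torques, N m; "tcp_pos": TCP position; "ee_rot": TCP orientation; "wrist_force": force on the tool from outside, world axes, zero at the start; "moment": the same for the moment, N m; "grip_width": finger opening in mm.
Only numpy, scipy, OpenCV 4.12 (cv2) and the standard library are available. Lean on these libraries where they do the work, as an engineer would, in place of code of your own. Each camera call takes 0.05 s, during which the arm holds its last target.

### The job

Seal the rectangular tub: put shut fingertips on the raised white bead at the pull-tab side, by the hinge line, and run them along the bead round the three open sides to the other end of the hinge, pressing each length of bead fully home before going on to the next. Press with the fingertips only and no harder than needed: do not grip, lift or shove the tub, and leave the other things on the counter alone. Finish clear of everything.

Things in the scene. Friction and masses are not known exactly. Their poses are not given: they have to be found in the camera images.
- tub: full, heavy (1.4 to 1.9 kg) loose rectangular white tub with a grey lid 160 mm (its x) by 118 mm (its y), flat lid top 72 mm above the counter; origin at the centre of its underside, z up. A white bead in seven 40 mm lengths, 9 mm wide, runs round three sides (x = +72, y = +52, x = -72 mm). The inner lid panel (110 x 64 mm, centred at (0, -6)) is 1.5 mm higher. It slides on the counter if dragged or pushed with some 10 N.
- tab (a point): middle of the pull tab's top: a grey ribbed tongue, 28 x 26 mm, sticking out from the lid's short side to tub +x, at tub (92, -44) mm, 71 mm above the counter
- hinge (a point): middle of the dark hinge line along the lid's fourth, long side, at tub (0, -55) mm, 74 mm above the counter; no bead here, nothing to press
- seam_start (a point): start of the path, on the tab side near the hinge, tub (72, -40) mm; top of the home bead's centre line, 73.5 mm above the counter
- seam_corner1 (a point): first corner of the path, tub (72, 52) mm; top of the home bead's centre line, 73.5 mm above the counter
- seam_corner2 (a point): second corner of the path, tub (-72, 52) mm; top of the home bead's centre line, 73.5 mm above the counter
- seam_end (a point): end of the path, by the hinge on the side opposite the tab, tub (-72, -40) mm; top of the home bead's centre line, 73.5 mm above the counter
- bead1 (a joint): length of sealing bead on the tab side, 1st along the path, nearest the tab, runs along tub y, centred at tub (72, -22) mm. Value: how far it is pressed down, 0 (up, top 78.5 mm above the counter) to 0.005 m (home, top 73.5 mm); starts at 0 to 1 mm. Yields at about 2 N, stays where left. Flat top 12 mm long, then 14 mm ramps at 20 degrees at both ends, so a fingertip can slide onto it
- bead2 (a joint): length of sealing bead on the tab side, 2nd along the path, runs along tub y, centred at tub (72, 22) mm; otherwise as bead1
- bead3 (a joint): length of sealing bead on the long side, 3rd along the path, runs along tub x, centred at tub (44, 52) mm; otherwise as bead1
- bead4 (a joint): length of sealing bead on the long side, 4th, runs along tub x, centred at tub (0, 52) mm; otherwise as bead1
- bead5 (a joint): length of sealing bead on the long side, 5th, runs along tub x, centred at tub (-44, 52) mm; otherwise as bead1
- bead6 (a joint): length of sealing bead on the side opposite the tab, 6th, runs along tub y, centred at tub (-72, 22) mm; otherwise as bead1
- bead7 (a joint): length of sealing bead on the side opposite the tab, 7th and last, runs along tub y, centred at tub (-72, -22) mm; otherwise as bead1
- syringe1: large white dosing syringe lying on the counter, barrel 34 mm dia., 130 mm long over all along its x; leave alone. Origin at the centre of its underside
- syringe2: second syringe, same as syringe1; leave alone. Origin at the centre of its underside
- jar: closed amber jar, 56 mm dia., 60 mm tall, standing; leave alone. Origin at the centre of its underside
- beaker: open white plastic cup, 68 mm across the mouth, 64 mm tall, standing; leave alone. Origin at the centre of its underside
- round_tub: small round closed white tub, 82 mm dia., 58 mm tall, standing; leave alone. Origin at the centre of its underside
- spatula: spatula with black handle, 190 mm long, lying flat, its x along it; leave alone
Mind the look-alikes: they are no part of the job. Leave any blue, red or yellow look-alike of the tub alone.

How it is judged:
By the outcome, as a careful person would: the job done as asked, in the order asked, and still so for the second after the job is handed in, with the robot touching nothing.
It also fails if it takes over 58 s, if anything falls off the work surface, if the arm or the gripper's body presses on something with over 40 N, if the wrist force passes 120 N, or if a joint passes its speed limit or range.

## Working session

There is one attempt and no reset: what is moved stays moved. The work goes in short steps, each a Python script; the robot and the scene stay as the last script left them, time stands still between calls to the robot, and variables do not carry over. Pictures are saved under pics/ and viewed, and the job is handed in when it is done.

```bash
mkdir -p pics; ls; python3 - <<'E'
from station import *
import cv2
o=get_obs();print({k:o[k] for k in('t','tcp_pos','ee_rot','wrist_force','grip_width')})
for n in('scene','side','wrist'):
    im=get_image(n);cv2.imwrite(f'pics/{n}0.png',im[:,:,::-1]);c=get_calibration(n);print(n,c)
    for r in regions_of('tub',n)[:4]:print(r['score'],r['extent'])
E
```

```text
pics
{'t': 0.0, 'tcp_pos': array([ 269.78347366, -562.82098807,  229.90872557]), 'ee_rot': array([-1.79984090e+02,  1.43318081e-01, -6.43999279e+01]), 'wrist_force': array([-0.40474737,  0.25510109, -0.2167098 ]), 'grip_width': 85.78278808589687}
scene {'fx': 564.8013290798006, 'fy': 564.8013290798006, 'cx': 320.29332737735575, 'cy': 237.23412064102135, 'D': array([-0.12130136,  0.        ,  0.        ,  0.        ,  0.        ]), 'R': array([[-0.32194868,  0.94672637, -0.00763117],
       [ 0.59985044,  0.19773894, -0.77529269],
       [-0.73248106, -0.25418202, -0.63155602]]), 't': array([ 104.59786825, -261.72431512, 1724.87339611])}
0.97 [514.6, 218.1, 85.5, 51.0]
0.75 [401.0, 211.0, 76.7, 67.2]
0.69 [303.6, 254.9, 88.3, 72.1]
side {'fx': 586.7142375681815, 'fy': 586.7142375681815, 'cx': 316.50202472405465, 'cy': 240.64230408839916, 'D': array([0.05614535, 0.        , 0.        , 0.        , 0.        ]), 'R': array([[-0.85374253, -0.5205724 , -0.01131633],
       [-0.35314136,  0.59485179, -0.72210977],
       [ 0.38264196, -0.61249956, -0.69168592]]), 't': array([ 427.25046271,  189.9510561 , 1364.81820146])}
0.87 [408.0, 204.7, 27.3, 47.2]
0.87 [288.2, 422.0, 85.2, 100.0]
0.73 [343.9, 320.3, 81.9, 81.4]
0.58 [296.1, 241.0, 82.3, 68.6]
wrist {'fx': 401.84624316416415, 'fy': 401.84624316416415, 'cx': 317.60395255087803, 'cy': 243.14441423151652, 'D': array([-0.01347994,  0.        ,  0.        ,  0.        ,  0.        ]), 'mount': array([[ 9.99999626e-01, -2.43170413e-04, -8.29796025e-04,
         6.61137079e-01],
       [ 4.51970311e-04,  9.65107687e-01,  2.61852914e-01,
        -6.62346374e+01],
       [ 7.37167641e-04, -2.61853191e-01,  9.65107436e-01,
        -1.41796760e+02],
       [ 0.00000000e+00,  0.00000000e+00,  0.00000000e+00,
         1.00000000e+00]])}
0.85 [52.1, 42.5, 100.8, 85.1]
```

View pics/scene0.png

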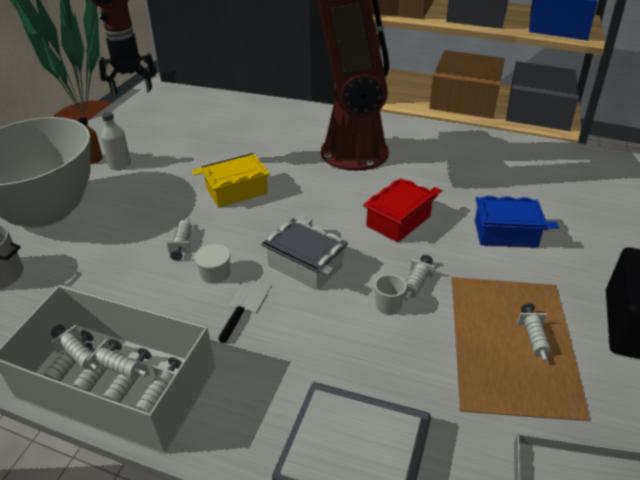

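View pics/side0.png

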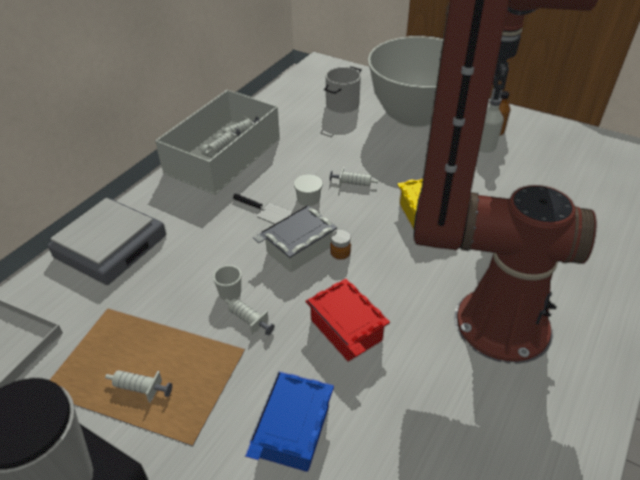

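View pics/wrist0.png

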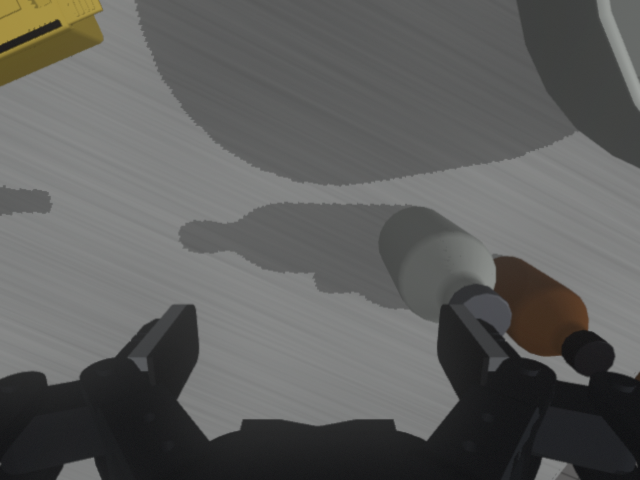

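The white tub with the grey lid is at scene (304,252) and side (297,236). The yellow, red and blue tubs are look-alikes. I'll confirm in an enlarged crop and locate it roughly.

```bash
cat > h.py <<'E'
from station import *
import numpy as np, cv2
from scipy.spatial.transform import Rotation as Ro
def KD(c): return np.array([[c['fx'],0,c['cx']],[0,c['fy'],c['cy']],[0,0,1.]]),np.array(c['D'])
def cam(name,obs=None):
    c=get_calibration(name);K,D=KD(c)
    if name!='wrist': return K,D,np.array(c['R']),np.array(c['t'])
    T=np.eye(4);T[:3,:3]=Ro.from_euler('xyz',obs['ee_rot'],degrees=True).as_matrix();T[:3,3]=obs['tcp_pos']
    W=np.linalg.inv(T@np.array(c['mount']));return K,D,W[:3,:3],W[:3,3]
def back(cm,uv,z):
    K,D,R,t=cm;p=cv2.undistortPoints(np.array(uv,float).reshape(-1,1,2),K,D).reshape(-1,2)
    d=np.c_[p,np.ones(len(p))]@R;C=-R.T@t
    return C+d*((z-C[2])/d[:,2])[:,None]
def proj(cm,X):
    K,D,R,t=cm;return cv2.projectPoints(np.array(X,float).reshape(-1,1,3),cv2.Rodrigues(R)[0],t,K,D)[0].reshape(-1,2)
E
python3 - <<'E'
from h import *
a=cv2.imread('pics/scene0.png')[190:320,220:450];b=cv2.imread('pics/side0.png')[160:310,200:400]
a=cv2.resize(a,(398*1,225),interpolation=3);b=cv2.resize(b,(400,300),interpolation=3)
o=np.zeros((600,800,3),np.uint8)
a=cv2.resize(cv2.imread('pics/scene0.png')[195:315,220:440],(780,425),interpolation=2)
cv2.imwrite('pics/c1.png',a)
b=cv2.resize(cv2.imread('pics/side0.png')[170:310,210:390],(770,600),interpolation=2)
cv2.imwrite('pics/c2.png',b)
print(back(cam('scene'),[[304,245],[330,268]],72)); print(back(cam('side'),[[297,230],[260,238]],72))
E
```

```text
[[546.23748777  37.15436327  72.        ]
 [600.89369278 116.40757127  72.        ]]
[[533.71191279  39.33520897  72.        ]
 [597.68290305 111.73683982  72.        ]]
```

View pics/c1.png

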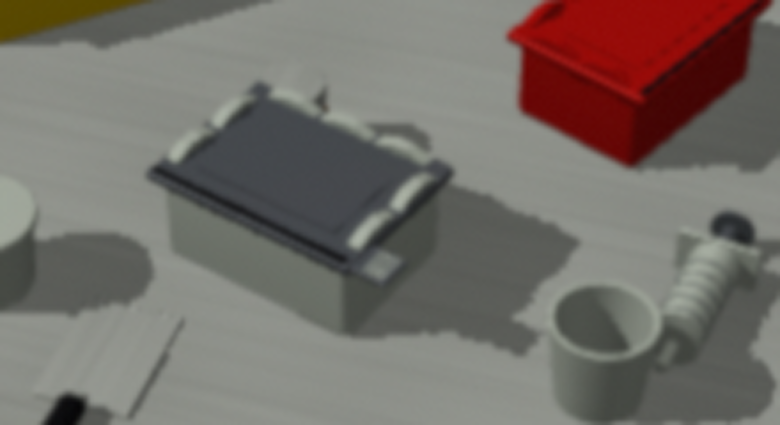

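View pics/c2.png

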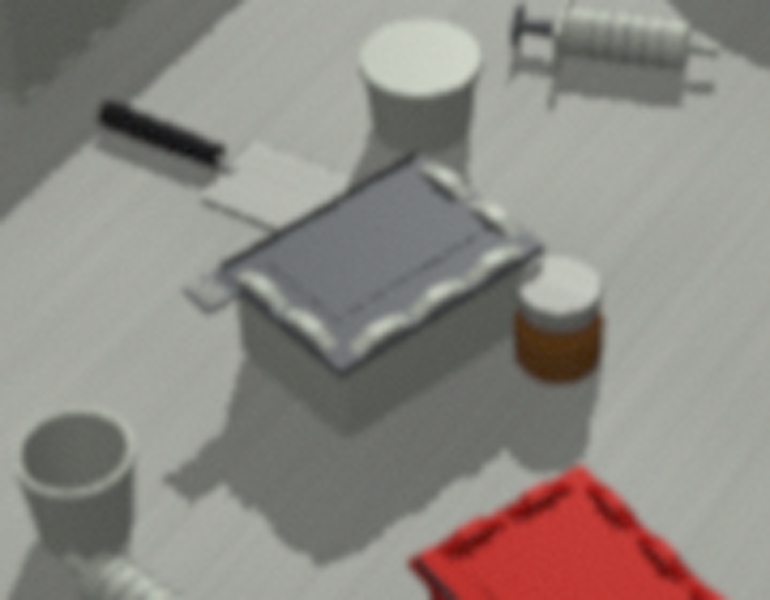

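The crops show the white tub with grey lid and seven white beads, tab at scene (327,270), so yaw is about 78°. The jar stands close to corner 2 at side (340,245). Next is the wrist view.

```bash
python3 - <<'E'
from h import *
grip(0)
print(get_obs()['tcp_pos'],get_obs()['grip_width'])
p=get_obs()['tcp_pos'];move_l([270,-563,290],speed=200)
goto([569,32,210],[180,0,78]);wait(.3)
o=get_obs();im=get_image('wrist');cv2.imwrite('pics/w1.png',im[:,:,::-1])
print(o['t'],o['tcp_pos'].tolist(),o['ee_rot'].tolist(),o['wrist_force'],o['joint_pos'])
import json;json.dump({k:np.array(o[k]).tolist() for k in('tcp_pos','ee_rot')},open('w1.json','w'))
E
```

```text
[ 270.08339158 -563.63882044  231.28877678] -0.22430362824595254
4.1917 [569.0892690811669, 31.572836910580612, 210.0537584808648] [179.99236064187386, 0.0008204879343114655, 77.9601298719391] [ 0.07153507 -0.80141599 -0.5229063 ] [-3.87806218e+00  6.86668730e+00  1.01172807e+02 -1.99487203e-03
  7.19530600e+01 -8.18375742e+01]
```

View pics/w1.png

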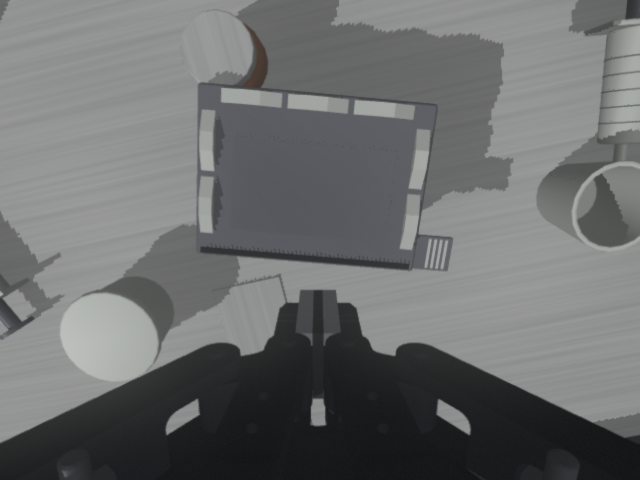

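The wrist view shows the lid corners near (199,84), (437,104), (413,270), (197,252), the tab at (435,253) and the jar at (222,50). I'll fit the pose and overlay it.

```bash
cat > fit.py <<'E'
from h import *
import json,sys
from scipy.optimize import least_squares
def W(p,P):
    P=np.array(P,float);c,s=np.cos(p[2]),np.sin(p[2])
    return np.c_[p[0]+c*P[:,0]-s*P[:,1],p[1]+s*P[:,0]+c*P[:,1],P[:,2]]
BE=[(72,-22,1),(72,22,1),(44,52,0),(0,52,0),(-44,52,0),(-72,22,1),(-72,-22,1)]
def draw(im,cm,p,sc,h=5):
    def pl(P,col):
        q=np.round(proj(cm,W(p,P))*sc).astype(int);cv2.polylines(im,[q.reshape(-1,1,2)],True,col,1)
    pl([(-80,-59,72),(80,-59,72),(80,59,72),(-80,59,72)],(0,255,0))
    pl([(79,-57,71),(105,-57,71),(105,-31,71),(79,-31,71)],(255,0,255))
    for x,y,v in BE:
        a,b=(4.5,20) if v else (20,4.5)
        pl([(x-a,y-b,73.5),(x+a,y-b,73.5),(x+a,y+b,73.5),(x-a,y+b,73.5)],(0,0,255))
    return im
E
python3 - <<'E'
from fit import *
o=json.load(open('w1.json'));cm=cam('wrist',o);im=cv2.imread('pics/w1.png');g=cv2.cvtColor(im,6)
uv=np.array([(199,84),(437,104),(413,270),(197,252)],np.float32)
uv=cv2.cornerSubPix(g,uv.reshape(-1,1,2).copy(),(5,5),(-1,-1),(3,30,.01)).reshape(-1,2);print(uv)
P=[(-80,59,72),(80,59,72),(80,-59,72),(-80,-59,72)]
r=least_squares(lambda p:(proj(cm,W(p,P))-uv).ravel(),[545,38,1.36],x_scale=[1,1,.01],loss='soft_l1')
p=r.x;print(p,np.degrees(p[2]),r.fun)
sc=2.6;b=cv2.resize(im,None,fx=sc,fy=sc,interpolation=2);draw(b,cm,p,sc)
cv2.imwrite('pics/f1.png',b[170:760,450:1220]);json.dump(p.tolist(),open('pose.json','w'))
for n in('scene','side'):
    c=cam(n);b=cv2.resize(cv2.imread(f'pics/{n}0.png'),None,fx=5,fy=5,interpolation=2);draw(b,c,p,5)
    u=(proj(c,W(p,[(0,0,72)]))[0]*5).astype(int);cv2.imwrite(f'pics/f1{n}.png',b[u[1]-230:u[1]+230,u[0]-320:u[0]+320])
E
```

```text
[[198.22102   82.59218 ]
 [437.01086  104.512634]
 [408.82498  270.07513 ]
 [198.91861  250.47008 ]]
[535.2320469   33.77398421   1.27043314] 72.79045722558884 [-1.73935168 -1.67157141  2.10677464 -0.4155204   3.45896719  2.08105041
 -4.37087852  3.12575624]
```

View pics/f1.png

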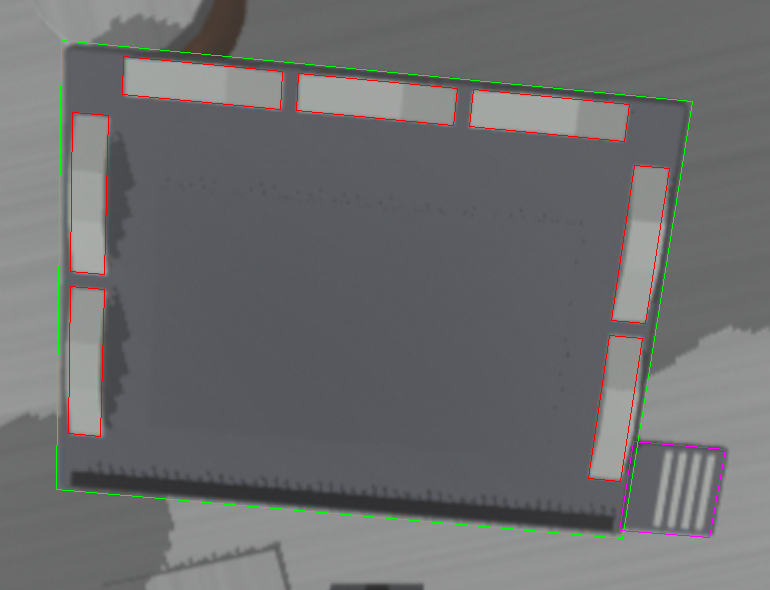

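View pics/f1scene.png

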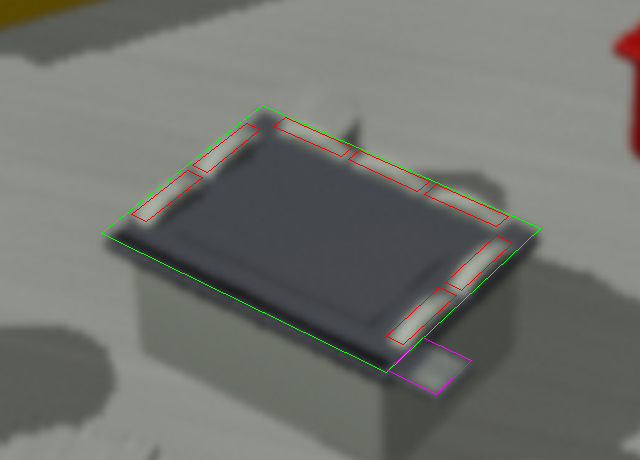

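View pics/f1side.png

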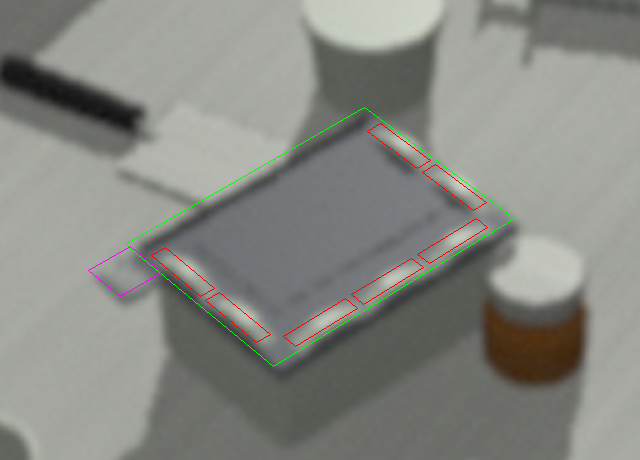

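The wrist fit is tight, but the scene and side overlays sit about 2–4 mm off. I'll take a second wrist view turned by 180° to cancel mount error.

```bash
python3 - <<'E'
from fit import *
p=np.array(json.load(open('pose.json')));yd=np.degrees(p[2])
q=W(p,[(0,30,210)])[0]
goto(q,[180,0,yd-180]);wait(.3)
o=get_obs();im=get_image('wrist');cv2.imwrite('pics/w2.png',im[:,:,::-1])
o={k:np.array(o[k]).tolist() for k in('tcp_pos','ee_rot','t')};print(o)
json.dump(o,open('w2.json','w'))
cm=cam('wrist',o);sc=2.6;b=cv2.resize(cv2.imread('pics/w2.png'),None,fx=sc,fy=sc,interpolation=2);draw(b,cm,p,sc)
u=(proj(cm,W(p,[(0,0,72)]))[0]*sc).astype(int);print(u/sc)
cv2.imwrite('pics/f2.png',b[max(0,u[1]-290):u[1]+290,u[0]-390:u[0]+390])
E
```

```text
{'tcp_pos': [506.6089433769264, 42.628875619061546, 209.98662974696555], 'ee_rot': [-179.99815306809842, -0.0011010770801852866, -107.20735114511143], 't': 7.275}
[316.92307692 188.46153846]
```

View pics/f2.png

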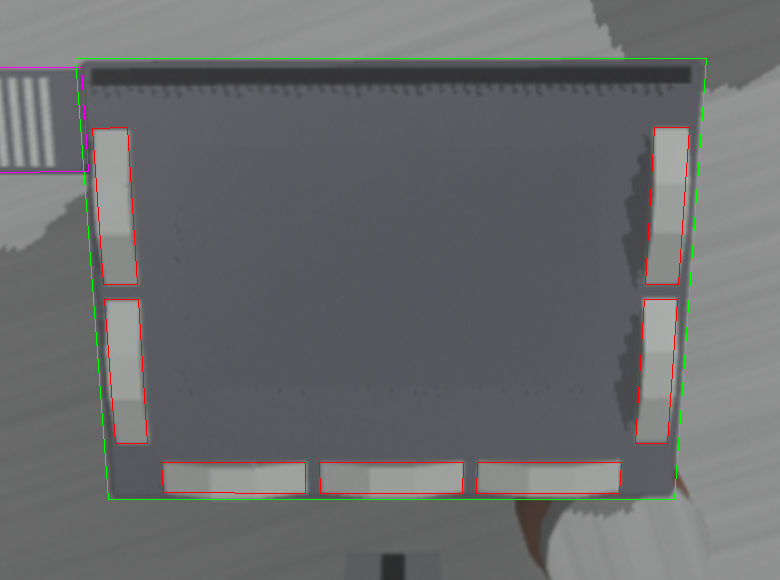

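The turned view agrees within 1 mm, so the pose is x 535.2, y 33.8, yaw 72.8°. Now the gentle touchdown at seam_start with force logging.

```bash
python3 - <<'E'
from fit import *
p=np.array(json.load(open('pose.json')));yd=np.degrees(p[2])
goto(W(p,[(72,-40,110)])[0],[180,0,yd-180])
move_l(W(p,[(72,-40,84)])[0],speed=60);wait(.3)
F=lambda:np.mean([get_obs()['wrist_force'] for _ in range(5)],0)
f0=F();print(get_obs()['t'],f0,get_obs()['tcp_pos'])
z=84
while z>72.5:
    z-=1 if z>80 else .5
    move_l(W(p,[(72,-40,z)])[0],speed=20);wait(.08)
    f=F()-f0;print(z,round(get_obs()['tcp_pos'][2],2),f.round(2))
    if f[2]>6:break
print(get_obs()['t'])
json.dump(dict(f0=f0.tolist(),z=z),open('st.json','w'))
im=get_image('side');cv2.imwrite('pics/s1.png',cv2.resize(im[170:310,210:390,::-1],(770,600),interpolation=2))
E
```

```text
8.8333 [-0.12497589  0.87786919  0.36305128] [595.06827956  90.75914344  84.35442674]
83 82.94 [ 0.96 -0.88 -0.45]
82 81.94 [ 0.23 -0.85 -1.25]
81 80.94 [-0.75 -0.85  0.59]
80 79.96 [ 0.4  -0.67 -0.44]
79.5 79.5 [ 0.25 -0.56  0.03]
79.0 78.99 [ 0.12 -0.08  0.3 ]
78.5 78.43 [ 0.66 -1.13 -0.17]
78.0 77.97 [ 1.28 -0.61 -1.33]
77.5 77.46 [-0.98 -0.48 -0.86]
77.0 76.97 [ 0.43 -1.18 -1.09]
76.5 76.49 [-0.35 -0.43 -0.32]
76.0 76.14 [-0.24 -0.88  0.24]
75.5 75.64 [-0.85 -0.55  2.4 ]
75.0 75.0 [ 0.55 -1.59  1.85]
74.5 74.51 [ 0.62 -0.37  1.74]
74.0 74.0 [ 0.93 -0.37  1.31]
73.5 73.5 [ 0.33 -0.34  0.95]
73.0 73.01 [ 1.8  -0.28  1.06]
72.5 72.52 [ 0.27 -1.61  0.98]
15.1667
```

View pics/s1.png

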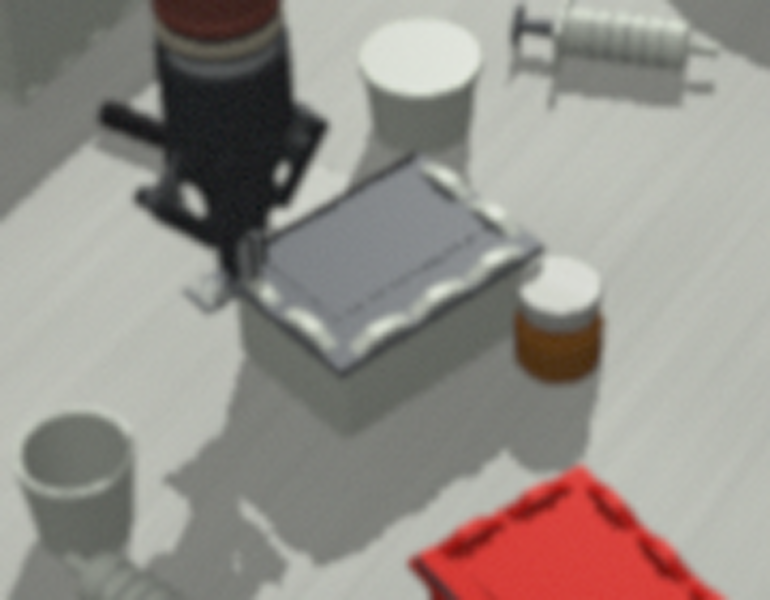

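```bash
python3 - <<'E'
from fit import *
p=np.array(json.load(open('pose.json')));st=json.load(open('st.json'));f0=np.array(st['f0'])
def F():
    return np.mean([get_obs()['wrist_force'] for _ in range(10)],0)-f0
z=72.5
while z>69.5:
    z-=.3
    move_l(W(p,[(72,-40,z)])[0],speed=20)
    f=F();print(round(z,2),round(get_obs()['tcp_pos'][2],2),f.round(2))
    if f[2]>4.5:break
print(get_obs()['t']);st['z']=z;json.dump(st,open('st.json','w'))
E
```

```text
72.2 72.2 [ 1.94 -1.2   0.44]
71.9 72.11 [ 1.38 -1.1   1.56]
71.6 72.1 [-0.49 -0.89  4.73]
15.9667
```

```bash
cat > run.py <<'E'
from fit import *
p=np.array(json.load(open('pose.json')));st=json.load(open('st.json'));f0=np.array(st['f0'])
def F():
    return np.mean([get_obs()['wrist_force'] for _ in range(10)],0)-f0
c,s=np.cos(p[2]),np.sin(p[2])
def seg(a,b,z,step=4,speed=40,tgt=5,floor=71.4):
    a=np.array(a,float);b=np.array(b,float);n=int(np.ceil(np.linalg.norm(b-a)/step))
    for i in range(1,n+1):
        q=a+(b-a)*i/n
        move_l(W(p,[(q[0],q[1],z)])[0],speed=speed)
        f=F();o=get_obs();d=o['tcp_pos'][:2]-p[:2];loc=(c*d[0]+s*d[1],-s*d[0]+c*d[1])
        fl=(c*f[0]+s*f[1],-s*f[0]+c*f[1],f[2])
        print(np.round(q,1),'z',round(z,2),'act',round(o['tcp_pos'][2],2),np.round(loc,1),'F',np.round(fl,1),round(o['t'],1))
        z=max(floor,z+float(np.clip(.09*(f[2]-tgt),-.15,.6)))
        if f[2]>20 or np.hypot(f[0],f[1])>9: print('STOP');break
    st['z']=z;st['q']=q.tolist();json.dump(st,open('st.json','w'));return z
E
python3 - <<'E'
from run import *
seg((72,-40),(72,-18),71.7,step=3,speed=30)
E
```

```text
[ 72.  -37.2] z 71.7 act 72.2 [ 72.1 -38.2] F [-0.7 -3.9  2.2] 16.2
[ 72.  -34.5] z 71.55 act 72.76 [ 72.3 -36.7] F [-1.4 -5.8  3.2] 16.5
[ 72.  -31.8] z 71.4 act 73.14 [ 72.5 -35. ] F [-1.8 -6.1  3.2] 16.7
[ 72. -29.] z 71.4 act 73.46 [ 72.6 -31.8] F [-0.4 -4.2  5.9] 17.0
[ 72.  -26.2] z 71.48 act 73.5 [ 72.6 -28.8] F [-0.5 -3.4  6.5] 17.2
[ 72.  -23.5] z 71.61 act 73.49 [ 72.6 -25.8] F [-0.2 -4.3  6.4] 17.5
[ 72.  -20.8] z 71.74 act 73.54 [ 72.6 -22.8] F [-1.3 -4.6  6.3] 17.7
[ 72. -18.] z 71.86 act 73.51 [ 72.5 -19.9] F [-0.8 -3.6  6.5] 18.0
```

The tip reads 73.5 mm over bead1, which is home height, at 5–6 N, and the arm is soft at about 3.3 N/mm. For the rest I'll ease height to 73.6 mm over gaps and corners, so the tip rides onto each ramp, and press to 72.2 mm commanded over each bead.

```bash
cat > run2.py <<'E'
from run import *
V=[np.array(v,float) for v in((72,-40),(72,52),(-72,52),(-72,-40))]
L=np.r_[0,92,236,328.]
SB=[18,62,120,164,208,258,302]
def pt(s):
    i=min(np.searchsorted(L,s,side='right')-1,2);return V[i]+(V[i+1]-V[i])*(s-L[i])/(L[i+1]-L[i])
def go(s0,s1,step=3.5,speed=45,zp=72.2,zg=73.6):
    corners=[x for x in(92,236) if s0<x<s1]
    S=sorted(set(np.r_[np.arange(s0+step,s1,step),s1,corners].round(2)))
    S=[x for x in S if x in corners or all(abs(x-c)>1.2 for c in corners)]
    for q in S:
        d=min(abs(q-b) for b in SB);z=np.interp(d,[10,17],[zp,zg])
        xy=pt(q);move_l(W(p,[(xy[0],xy[1],z)])[0],speed=speed)
        f=F();o=get_obs();dd=o['tcp_pos'][:2]-p[:2];loc=(c*dd[0]+s*dd[1],-s*dd[0]+c*dd[1])
        print(f'{q:.0f}',xy.round(0),'z',round(float(z),1),'act',round(o['tcp_pos'][2],2),np.round(loc,1),'F',np.round((c*f[0]+s*f[1],-s*f[0]+c*f[1],f[2]),1),round(o['t'],1))
        if f[2]>15 or np.hypot(f[0],f[1])>8.5: print('STOP');break
    st['s']=float(q);json.dump(st,open('st.json','w'))
E
python3 - <<'E'
from run2 import *
go(22,92)
E
```

```text
26 [ 72. -14.] z 72.2 act 73.49 [ 72.4 -15.7] F [-1.  -3.2  5.8] 18.2
29 [ 72. -11.] z 72.4 act 73.44 [ 72.4 -11.8] F [-1.9 -3.3  6.1] 18.5
32 [72. -8.] z 73.1 act 73.24 [72.1 -6.7] F [-0.5 -1.3  6. ] 18.7
36 [72. -4.] z 73.6 act 72.5 [71.7 -2. ] F [-0.5 -1.1  1.2] 19.0
40 [72. -0.] z 73.6 act 72.97 [71.8  0.6] F [-1.1 -1.5  0.8] 19.2
43 [72.  3.] z 73.6 act 73.44 [71.9  3.4] F [-0.3 -2.2  0.3] 19.5
46 [72.  6.] z 73.3 act 73.44 [72.   6.5] F [-0.2 -2.2  0.7] 19.7
50 [72. 10.] z 72.6 act 73.19 [72.2  9.2] F [-0.3 -4.2  1.5] 20.0
54 [72. 14.] z 72.2 act 73.44 [72.4 12.2] F [-1.2 -4.9  4.4] 20.2
57 [72. 17.] z 72.2 act 73.48 [72.4 15.9] F [-0.9 -3.7  5.1] 20.5
60 [72. 20.] z 72.2 act 73.49 [72.5 19.5] F [-0.8 -2.7  6.8] 20.7
64 [72. 24.] z 72.2 act 73.52 [72.5 23. ] F [-1.3 -3.8  6.3] 21.0
68 [72. 28.] z 72.2 act 73.52 [72.5 26.6] F [-1.5 -2.8  6.1] 21.2
71 [72. 31.] z 72.2 act 73.46 [72.5 30.2] F [-1.1 -5.   6.4] 21.5
74 [72. 34.] z 72.7 act 73.39 [72.2 34.7] F [ 0.4 -2.3  6.1] 21.7
78 [72. 38.] z 73.4 act 72.09 [71.4 41.4] F [-0.7  2.2  4.3] 22.0
82 [72. 42.] z 73.6 act 72.48 [71.6 42.9] F [-1.6 -1.  -0.5] 22.2
85 [72. 45.] z 73.6 act 73.31 [71.9 45.4] F [-1.1 -0.2  0.2] 22.5
88 [72. 48.] z 73.6 act 73.55 [72.  48.7] F [-1.4  0.4  0.3] 22.7
92 [72. 52.] z 73.6 act 73.54 [72.  52.3] F [ 0.2  0.  -1.1] 23.0
```

```bash
sed -i 's/\[10,17\]/[6.5,11.5]/' run2.py; python3 - <<'E'
from run2 import *
im=get_image('side');cv2.imwrite('pics/s2.png',cv2.resize(im[170:310,210:390,::-1],(770,600),interpolation=2))
go(92,136,step=3,zg=73.9)
E
```

```text
95 [69. 52.] z 73.9 act 73.92 [68.8 51.9] F [-1.5 -0.3 -1.4] 23.3
98 [66. 52.] z 73.9 act 74.19 [66.1 51.7] F [ 0.6 -0.2  0.8] 23.5
101 [63. 52.] z 73.9 act 74.32 [63.2 51.5] F [ 1.5 -1.2  1.6] 23.8
104 [60. 52.] z 73.9 act 74.14 [60.  51.6] F [ 0.4 -0.7  1.6] 24.0
107 [57. 52.] z 73.9 act 73.9 [56.7 51.9] F [ 1.2 -1.   1.4] 24.3
110 [54. 52.] z 73.4 act 73.48 [53.7 51.9] F [ 0.7 -0.8  2.3] 24.5
113 [51. 52.] z 72.4 act 73.41 [51.9 51.3] F [2.5 0.6 6.4] 24.8
116 [48. 52.] z 72.2 act 73.46 [49. 51.] F [3.2 0.1 6. ] 25.0
119 [45. 52.] z 72.2 act 73.46 [45.9 50.9] F [ 3.3 -0.3  6.3] 25.3
122 [42. 52.] z 72.2 act 73.53 [42.9 50.8] F [ 2.5 -0.9  5.7] 25.5
125 [39. 52.] z 72.2 act 73.46 [39.8 50.8] F [ 2.6 -0.4  7.3] 25.8
128 [36. 52.] z 72.7 act 73.44 [36.1 51.3] F [ 1.4 -1.1  5.5] 26.0
131 [33. 52.] z 73.7 act 73.39 [31.9 52.5] F [-2.2 -1.   3.8] 26.3
134 [30. 52.] z 73.9 act 72.99 [29.4 53. ] F [ 0.2 -0.4 -0.7] 26.5
136 [28. 52.] z 73.9 act 73.6 [27.8 52.3] F [-1.  -0.3 -0.2] 26.8
```

View pics/s2.png

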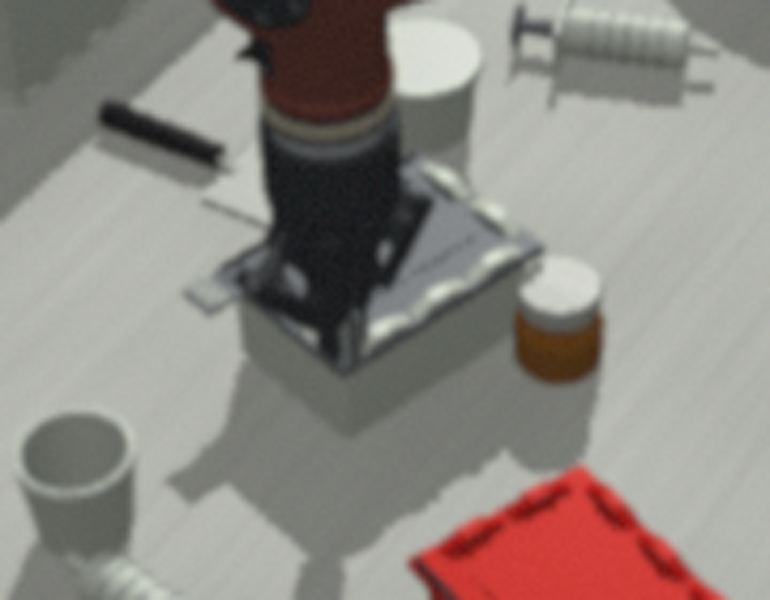

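The tub hasn't moved: its corners are where they were at (343,370) and (545,245). The bead3 force profile was clean, so I'm continuing along the long side.

```bash
python3 - <<'E'
from run2 import *
go(136,236,step=3.3,zg=73.9)
E
```

```text
139 [25. 52.] z 73.9 act 73.88 [24.6 52. ] F [-1.7 -1.  -0.9] 27.0
143 [21. 52.] z 73.9 act 74.14 [21.5 51.8] F [ 0.9 -0.   1.2] 27.3
146 [18. 52.] z 73.9 act 74.29 [18.3 51.6] F [ 1.6 -0.7  1.6] 27.5
149 [15. 52.] z 73.9 act 74.13 [14.7 51.6] F [ 1.4 -1.7  2. ] 27.8
152 [12. 52.] z 73.9 act 73.86 [11. 52.] F [-0.5 -1.8  0.8] 28.0
156 [ 8. 52.] z 72.8 act 73.41 [ 8.7 51.6] F [ 2.6 -0.5  4.4] 28.3
159 [ 5. 52.] z 72.2 act 73.44 [ 5.9 51. ] F [4.2 1.  6.4] 28.5
162 [ 2. 52.] z 72.2 act 73.48 [ 2.4 50.8] F [ 3.  -0.   6.5] 28.8
166 [-2. 52.] z 72.2 act 73.5 [-0.9 50.8] F [ 3.1 -0.6  7.3] 29.0
169 [-5. 52.] z 72.2 act 73.49 [-4.3 50.7] F [ 2.7 -0.1  5.6] 29.3
172 [-8. 52.] z 72.8 act 73.42 [-8.4 51.4] F [ 0.8 -0.2  5.6] 29.5
176 [-12.  52.] z 73.9 act 73.3 [-12.8  52.8] F [-3.1 -1.   1.6] 29.8
179 [-15.  52.] z 73.9 act 73.25 [-15.3  52.7] F [-0.  -0.7 -1.1] 30.0
182 [-18.  52.] z 73.9 act 73.75 [-18.4  52.1] F [-0.5 -0.5 -0.6] 30.3
186 [-22.  52.] z 73.9 act 73.96 [-21.6  52. ] F [-1.2 -0.1  0.5] 30.5
189 [-25.  52.] z 73.9 act 74.2 [-24.6  51.7] F [0.3 0.3 2.1] 30.8
192 [-28.  52.] z 7
[... 333 characters left out ...]
45.  52.] z 72.2 act 73.46 [-44.   50.7] F [ 3.6 -0.4  6.9] 32.3
212 [-48.  52.] z 72.2 act 73.46 [-47.3  50.7] F [ 4.2 -0.6  7.1] 32.5
215 [-51.  52.] z 72.4 act 73.44 [-50.9  50.9] F [ 2.5 -0.9  5.7] 32.8
218 [-54.  52.] z 73.6 act 73.43 [-55.5  52.2] F [-2.7 -0.1  3.9] 33.0
222 [-58.  52.] z 73.9 act 73.08 [-58.3  53. ] F [-0.6 -0.5 -1.5] 33.3
225 [-61.  52.] z 73.9 act 73.59 [-61.3  52.3] F [-1.3  0.2  0.1] 33.5
228 [-64.  52.] z 73.9 act 73.88 [-64.5  52. ] F [-0.8 -0.5 -1. ] 33.8
232 [-68.  52.] z 73.9 act 73.91 [-67.9  52. ] F [-0.5 -0.5  0.3] 34.0
235 [-71.  52.] z 73.9 act 73.89 [-71.1  52. ] F [-1.3 -0.2  0.3] 34.3
236 [-72.  52.] z 73.9 act 73.9 [-72.  52.] F [-1.3 -0.5 -0. ] 34.5
```

```bash
python3 - <<'E'
from run2 import *
go(236,328,step=3.3,zg=73.9)
z0=get_obs()['tcp_pos'][2]
move_l(W(p,[(-72,-40,130)])[0],speed=100)
yd=np.degrees(p[2])
goto(W(p,[(0,30,210)])[0],[180,0,yd-180]);wait(.3)
o=get_obs();print(o['t']);im=get_image('wrist');cv2.imwrite('pics/w3.png',im[:,:,::-1])
cm=cam('wrist',o);sc=2.6;b=cv2.resize(cv2.imread('pics/w3.png'),None,fx=sc,fy=sc,interpolation=2);draw(b,cm,p,sc)
u=(proj(cm,W(p,[(0,0,72)]))[0]*sc).astype(int)
cv2.imwrite('pics/f3.png',b[max(0,u[1]-290):u[1]+290,u[0]-390:u[0]+390])
im=get_image('scene');cv2.imwrite('pics/sc3.png',im[:,:,::-1]);cv2.imwrite('pics/sc3c.png',cv2.resize(im[195:315,220:440,::-1],(780,425),interpolation=2))
E
```

```text
239 [-72.  49.] z 73.9 act 74.02 [-72.   48.3] F [-0.5 -0.5 -0.7] 34.8
243 [-72.  45.] z 73.9 act 73.86 [-72.   45.5] F [-0.9  0.7  0.1] 35.0
246 [-72.  42.] z 73.9 act 73.83 [-72.   42.1] F [-1.5  0.9  2.1] 35.3
249 [-72.  39.] z 73.0 act 72.93 [-72.   38.5] F [-1.3  0.4  0.8] 35.5
252 [-72.  36.] z 72.2 act 72.32 [-72.   37.5] F [-1.   7.6  8.3] 35.8
256 [-72.  32.] z 72.2 act 72.23 [-72.5  35.5] F [-2.3 10.4 12.1] 36.0
STOP
37.9667
```

View pics/f3.png

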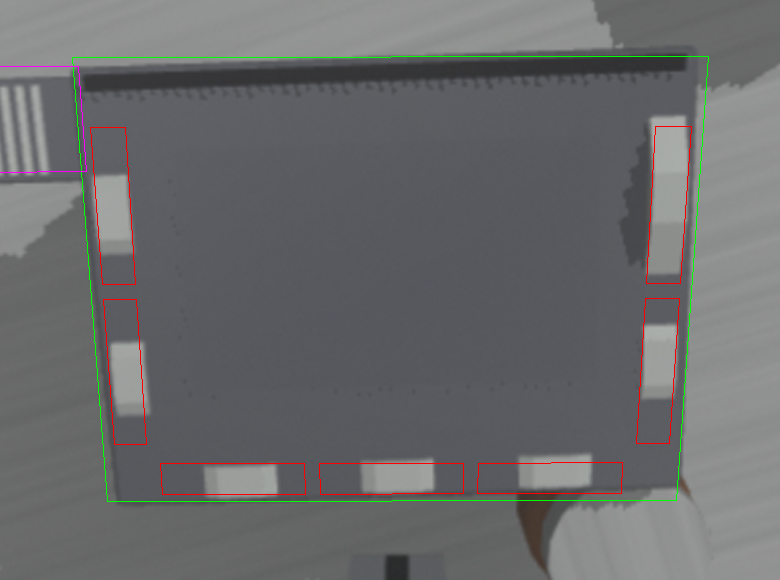

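View pics/sc3c.png

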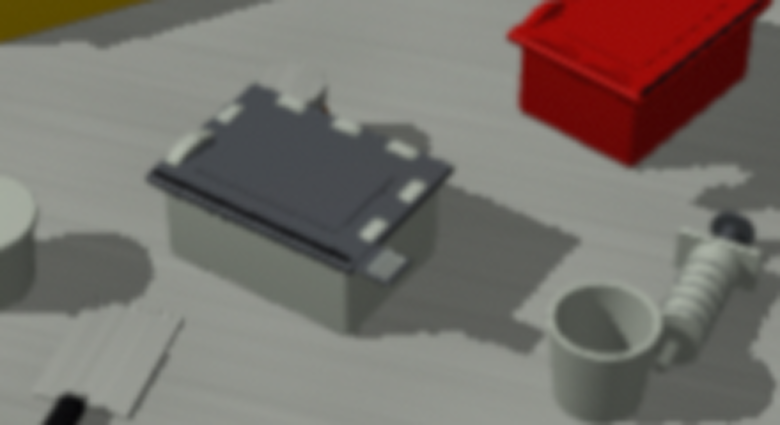

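Bead6 stopped early. My press schedule dug the tip into its ramp (10 N drag), the stop tripped and the script lifted off. The view shows beads 1–6 all short, which means home: bead6's white is 73 px against 157 px for the unpressed bead7. The tub turned by about 1°. I'll refit from the bead centroids and resume at bead6 with gentler settings.

```bash
python3 - <<'E'
from fit import *
p=np.array(json.load(open('pose.json')));st=json.load(open('st.json'))
# pose of picture w3: wrist has not moved since
o=get_obs();cm=cam('wrist',o);im=cv2.imread('pics/w3.png');g=cv2.cvtColor(im,6)
P=np.array([(x,y,73.3) for x,y,v in BE[:6]])
uv0=proj(cm,W(p,P));uv=[]
for u in uv0:
    a,b=(u-[16,22]).astype(int),(u+[16,22]).astype(int)
    c=g[a[1]:b[1],a[0]:b[0]];m=(c>125).astype(np.uint8)
    n,l,s,ct=cv2.connectedComponentsWithStats(m);d=[np.linalg.norm(ct[k]+a-u)-s[k,4]*.1 for k in range(1,n)];k=1+int(np.argmin(d));uv.append(ct[k]+a);print(s[k],(ct[k]+a-u).round(1))
uv=np.array(uv)
r=least_squares(lambda q:(proj(cm,W(q,P))-uv).ravel(),p,x_scale=[1,1,.01],loss='soft_l1')
print(p,r.x,np.degrees(r.x[2]-p[2]),r.fun.round(1))
json.dump(r.x.tolist(),open('pose2.json','w'))
sc=2.6;b=cv2.resize(im,None,fx=sc,fy=sc,interpolation=2);draw(b,cm,r.x,sc)
u=(proj(cm,W(p,[(0,0,72)]))[0]*sc).astype(int);cv2.imwrite('pics/f4.png',b[max(0,u[1]-290):u[1]+290,u[0]-390:u[0]+390])
E
```

```text
[  8  10  16  30 404] [-1.5  1.8]
[ 10  10  15  28 356] [0.5 1.3]
[  5  17  27  13 315] [1.8 0.7]
[  5  15  27  13 321] [ 1.9 -1.2]
[  4  13  28  13 332] [ 1.6 -3. ]
[ 10   4  14  29 359] [ 0.5 -5.3]
[535.2320469   33.77398421   1.27043314] [536.41383225  33.8915396    1.30266412] 1.8466990100907552 [-0.1  0.1  0.   0.4 -0.1 -0.3 -0.2 -0.3  0.2 -0.3  0.1  0.5]
```

View pics/f4.png

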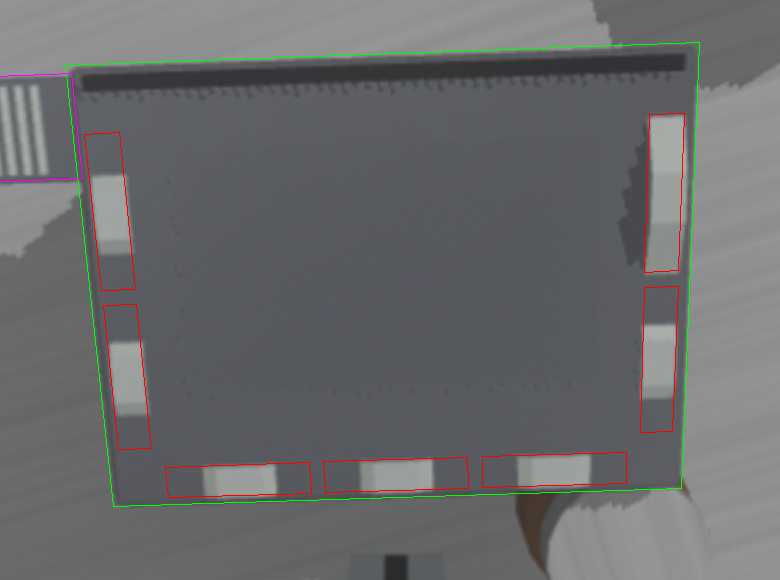

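The cause was my arc-length for beads 6 and 7: 258 and 302 should be 266 and 310. With that fixed and the refitted pose, I resume just before bead6.

```bash
sed -i 's/258,302/266,310/' run2.py; sed -i 's/pose.json/pose2.json/' run.py; sed -i "s/print('STOP');break/print('STOP');raise SystemExit/" run2.py
python3 - <<'E'
from run2 import *
yd=np.degrees(p[2])
goto(W(p,[(-72,44,110)])[0],[180,0,yd-180])
move_l(W(p,[(-72,44,80)])[0],speed=80);wait(.2)
f0[:]=np.mean([get_obs()['wrist_force'] for _ in range(20)],0)
move_l(W(p,[(-72,44,73.9)])[0],speed=40)
print(F(),get_obs()['t'])
go(244,328,step=3.2,zg=73.9,zp=72.4)
E
```

```text
[ 0.07247712 -0.45554379 -0.25439168] 39.6583
247 [-72.  41.] z 73.9 act 74.08 [-72.   40.3] F [-0.6  1.   0.4] 39.9
250 [-72.  38.] z 73.9 act 74.03 [-72.   37.2] F [ 0.1  0.5 -0.8] 40.2
254 [-72.  34.] z 73.9 act 73.98 [-72.   34.1] F [-0.8  1.  -0.3] 40.4
257 [-72.  31.] z 73.2 act 73.48 [-71.9  32.1] F [1.  5.2 5.6] 40.7
260 [-72.  28.] z 72.4 act 73.39 [-71.9  29.9] F [ 0.5  6.7 11.6] 40.9
263 [-72.  25.] z 72.4 act 73.45 [-71.8  26. ] F [ 0.9  7.3 11. ] 41.2
266 [-72.  22.] z 72.4 act 73.42 [-71.9  23.7] F [-0.   9.9 13.2] 41.4
STOP
```

Bead6 is confirmed home (73.4–73.5 mm), but the arm is stiffer here, giving about 12 N. I'll ease off and finish bead7 with a shallower press.

```bash
python3 - <<'E'
from run2 import *
f0[:]=f0
a=get_obs();d=a['tcp_pos'][:2]
move_l([d[0],d[1],73.8],speed=10)
print(F(),get_obs()['tcp_pos'][2])
go(266,328,step=3.2,speed=40,zg=73.9,zp=73.1)
move_l(W(p,[(-72,-40,130)])[0],speed=100)
goto(W(p,[(0,30,210)])[0],[180,0,np.degrees(p[2])-180]);wait(.25)
o=get_obs();print(o['t']);im=get_image('wrist');cv2.imwrite('pics/w5.png',im[:,:,::-1])
cm=cam('wrist',o);sc=2.6;b=cv2.resize(cv2.imread('pics/w5.png'),None,fx=sc,fy=sc,interpolation=2);draw(b,cm,p,sc)
u=(proj(cm,W(p,[(0,0,72)]))[0]*sc).astype(int)
cv2.imwrite('pics/f5.png',b[max(0,u[1]-290):u[1]+290,u[0]-390:u[0]+390])
E
```

```text
[-0.04124529 -1.51012308 -0.18933874] 73.6660111293278
269 [-72.  19.] z 73.1 act 73.47 [-71.9  19.7] F [-0.9  3.6  6.1] 42.1
272 [-72.  16.] z 73.1 act 73.47 [-72.   15.8] F [-1.1  2.2  5.2] 42.3
276 [-72.  12.] z 73.6 act 73.57 [-72.   11.7] F [-1.2 -1.4  0.5] 42.6
279 [-72.   9.] z 73.9 act 73.74 [-72.    8.9] F [-0.1 -0.2 -0.4] 42.8
282 [-72.   6.] z 73.9 act 73.87 [-72.    5.7] F [-1.  -0.5 -0.5] 43.1
285 [-72.   3.] z 73.9 act 73.82 [-72.   3.] F [-1.5  0.9  1. ] 43.3
288 [-72.  -0.] z 73.9 act 73.9 [-72.   -0.5] F [-0.2  1.   0.8] 43.6
292 [-72.  -4.] z 73.9 act 74.0 [-72.  -4.] F [-0.6  0.5  1.5] 43.8
295 [-72.  -7.] z 73.9 act 73.91 [-72.  -7.] F [-1.3  1.5  1.3] 44.1
298 [-72. -10.] z 73.9 act 74.22 [-72.  -11.2] F [-0.9 -0.6 -0.7] 44.3
301 [-72. -13.] z 73.5 act 73.58 [-72.  -13.8] F [-0.9 -0.7  0.8] 44.6
304 [-72. -16.] z 73.1 act 73.51 [-72.  -15.8] F [-0.6  2.   4.9] 44.8
308 [-72. -20.] z 73.1 act 73.56 [-72. -20.] F [-0.9  0.3  3.3] 45.1
311 [-72. -23.] z 73.1 act 73.5 [-72.  -22.1] F [-0.6  4.2  6.6] 45.3
314 [-72. -26.] z 73.1 act 73.5 [-71.9 -25.3] F [-0.5  3.8  6.8] 45.6
317 [-72. -29.] z 73.2 act 73.52 [-72.  -29.3] F [-0.6  1.9  4.9] 45.8
320 [-72. -32.] z 73.7 act 73.58 [-72.  -33.1] F [-0.6 -1.2  0.6] 46.1
324 [-72. -36.] z 73.9 act 73.64 [-72.  -35.9] F [-0.7 -0.9  0.3] 46.3
327 [-72. -39.] z 73.9 act 73.84 [-72.  -39.1] F [-1.  -1.1 -0.3] 46.6
328 [-72. -40.] z 73.9 act 73.89 [-72.  -40.1] F [-1.3 -0.5 -0.6] 46.8
48.3667
```

View pics/f5.png

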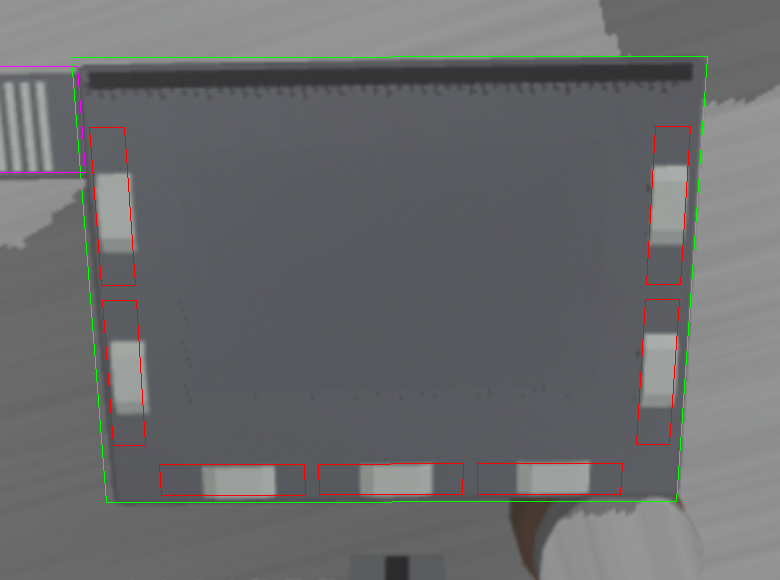

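All seven beads show the same short home profile, and the tool is well clear. Handing in.

```bash
python3 - <<'E'
from h import *
o=get_obs();print(o['t'],o['tcp_pos'],o['wrist_force']);sign_off()
E
```

```text
48.4167 [507.15674813  40.97325946 208.53570791] [ 0.25308156 -0.07673815  0.86890415]
the job is handed in; nothing more can be done
```

All seven bead lengths are pressed home, in order, from the tab side round to the other end of the hinge. The run was not fully clean: the tub got nudged by about 2–3 mm.

**Last checks:**
- While pressing, the fingertip stayed at 73.4–73.5 mm over every bead, which is home height.
- The final wrist picture shows all seven beads with the same short, home profile.
- The arm was clear at about 209 mm when I handed in at 48.4 s, under the 58 s limit.

**What went wrong:**
- **Tub nudged:** I had bead 6's position along the path wrong, so the tip dug into its ramp with about 10 N of drag and 12 N of press. That turned the tub by about 1.8° and shifted it about 1 mm.
- **Stops on bead 6:** My force limit stopped the run there and the fingertips lifted off. I measured the tub again and restarted just before bead 6. A second stop came at 13 N down and 10 N drag because the arm is stiffer there.
- **After that:** I pressed less deeply, and the rest of bead 6 and bead 7 took 3–7 N. In the last picture the tub had turned again by about 1°. I did not measure its final position.
- **Light contact:** I kept the tip at about home height over gaps and corners, so contact was light or briefly absent there.

I saw no contact with the jar or the other items, but I did not measure whether they had moved.

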